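# Close the board holder on a circuit board and lock it

### The arm

A 6-joint arm with a two-finger parallel gripper is mounted at the origin on the work surface. World frame = base frame: x ahead of the robot, y to its left, z up, the work surface at z = 0. Lengths are in m, angles in rad, forces in N, time in s.
With the tool pointing down it reaches from about 0.325 to 0.875 m from the base axis. Payload 4.4 kg.
Tool frame: the origin (TCP) lies on the centre line of the jaws, within the pads' length; the fingertips stand 11 mm ahead of it and the grasp point (between the pads) lies 8 mm behind it; z points along the fingers, x is the direction in which the jaws open and shut, and the axes are right-handed (so a half turn about z gives the same grasp; the last joint's range is limited). The gripper opens to 85 mm and grips with 20 to 120 N. Pads are 22 mm wide; open, the fingers measure 114 mm over their backs; the gripper's body (76 mm by 85 mm) begins 54 mm behind the grasp point. The pads swing forward as they close: fully open they stand 13 mm farther back than shut.
Start: joints at [1.006, 0.207, 1.542, -0, 1.393, -0.15], TCP at [0.231, 0.526, 0.242] pointing down, gripper open.
Joint ranges: [-2.73, 2.73], [-0.86, 2.22], [0.23, 2.46], [-1.11, 4.25], [0.08, 2.63], [-2.82, 2.82]. Speed limits (rad/s): [2.79, 2.79, 3.14, 3.14, 3.14, 3.14].

### API

Orientations are given as a 3x3 rotation matrix whose columns are the frame's x, y, z axes.
In Python, from station import ctrl gives the robot as it stands.
- The arm moves only by the tool move_arm, never from a script. Its arguments are lists of equal length, an entry for each row: "fingers": the opening, from 0 (shut) to 1 (fully open); "xyz": the shift along the tool's x, y, z scaled (see below), a list of three; "yaw": the turn about the tool's z scaled (see below). A call has 1 to 20 rows; each row is the pose to reach, as a shift and turn from the pose commanded when the call began, along the tool's axes at that moment, turning the shorter way round; what a row does not reach only later rows make up. The controller multiplies each number of a shift by 400 mm and each number of a turn by 360 degrees. A row lasts 1/12 s, in which the tool goes at most 41.7 mm and 7.16 degrees, less where a joint would pass 70% of its speed; a pose out of reach is approached as far as the arm can. A call with a number of a shift or a turn outside -1 to 1 is refused whole. A call with a gripper value outside its range is refused whole. The fingers move at their own pace and stop on an object; the grip force is fixed at half the most. Time passes only in rows, so rows that repeat a pose let the fingers close. It gives the time, the measured TCP pose, the force and the opening at its end, in the units of the state.
- ctrl.read_state(): the state, without advancing time (a new reading comes with each control period).
- ctrl.grab_frame(name): name is "scene" or "top" or "wrist"; returns the picture (480x640x3 uint8, red, green, blue); there is no depth.
- ctrl.calibration(name): a dict with "camera_matrix" (3x3 intrinsics, pixels), "extrinsics" (4x4, takes a point from camera to world coordinates); the wrist camera has in their place "T_tool_cam" (4x4, takes a point from camera to tool coordinates, whose origin is the TCP and whose axes are the tool frame's). Camera axes: x right, y down, z forward; pixel columns grow to the right and rows downward; lengths in m; the calibration is good to about 2 mm. A picture is of the moment at which its call begins: read the wrist's pose just before it. calibration takes no time and is no camera call.
- ctrl.hand_in(): hands the job in, once; it reports no verdict.
Trained networks look in the newest picture that a camera, given by its name, has taken for a name from the list of things; names that differ only in an ending like _2 or _b are one class to them, and where a whole thing is asked for, a point or a joint stands for the part that bears it (a point fixed in the world has none). Each returns a list of dicts, best first, with "p" (0 to 1); they miss things now and then, are a little off and sometimes report something else, mostly with a low value. They report only what shows in the picture. A call takes as long as a camera call. They do not tell look-alikes from the thing itself.
- ctrl.masks_of(camera, thing): "region" (480x640 bool, what is visible of it) and "extent" ([centre column, centre row, width, height] in pixels, round what is visible of it).
- ctrl.tip_of(camera, thing): "at" ([column, row] in pixels: a listed point, or the origin of a listed thing).
The state is a dict: "time_s": time; "joints": joint angles; "joint_vel": joint speeds; "effort": joint torques, N m; "ee_pos": TCP position; "orientation": TCP orientation; "ft_force": force on the tool from outside, world axes, zero at the start; "ft_torque": the same for the moment, N m; "grip_width": opening from 0.0 (shut) to 1.0 (fully open).
Only numpy, scipy, OpenCV 4.12 (cv2) and the standard library are available. Lean on these libraries where they do the work, as an engineer would, in place of code of your own. Each camera call takes 0.05 s, during which the arm holds its last target. There are 200 camera calls.

### The job

Secure the circuit board in the board holder: press the square release button on the holder's movable jaw, keep it held down while you push the jaw along the rods all the way to its end stop, so that the jaw closes over the board's edge, and only then let the button come up so that the jaw locks there. Press and push with the fingertips only: pinch nothing, do not lift the board out, and leave everything else on the bench where it is. Finish clear of everything.

Things in the scene. Friction and masses are not known exactly. Their poses are not given: they have to be found in the camera images.
- holder: the board holder, fixed to the bench: 150 mm (its x) by 350 mm (its y), two guide rods along its y, end plates 38 mm high, a black fixed jaw at its +y end (44 mm high), a movable jaw near its -y end. Origin: centre of the footprint, on the bench. Its +y axis is the sliding direction, from the movable jaw's open place towards the board and the fixed jaw. Turned up to 0.4 rad
- jaw (a joint): travel of the movable jaw along the holder's +y, m: 0 fully open (start, locked), 0.100 at the end stop (collars on the rods). Black bar 150 mm wide in the holder's x, 44 mm high; its -y side carries an aluminium block (64 by 44 mm, top 40 mm above the bench) with the button and thumb rest. Unlocked, it drags with about 2 N. At the end stop 2 mm of play is left to the board's edge
- release (a joint): how far the release button is pressed, m: 0 up (locked), 0.008 bottomed; the jaw is free from 0.004 on. Spring: 2 N to start, 6 N at the bottom. Its pawl locks in a rack with slots every 20 mm of jaw travel, the last at 0.100: let go on the way, it pops up and locks in the next slot. At the end it comes up only within 1.5 mm of the end stop
- button_top (a point): centre of the top face of the square dark grey release button, 28 mm (holder's x) by 26 mm (holder's y), at rest 50 mm above the bench and 10 mm above the block around it; at the start at (0, -143, 50) mm in the holder's frame. It moves with the jaw and goes straight down when pressed
- thumb_rest (a point): middle of the top edge of the thumb rest's push face, 64 mm above the bench: an upright black face 50 mm wide in the holder's x that looks to the holder's -y, 18 mm from the button's centre on its +y side and 14 mm higher than the button at rest. Pushing on it, or just dragging the pressed button, moves the jaw to +y
- board: green circuit board panel, 120 mm (its x, along the holder's x) by 150 mm (its y), 1.6 mm thick, about 140 g, sockets 13 mm tall on top. Origin: centre of its underside. It lies loose and flat 34 mm above the bench, centred near (0, 63.5) mm in the holder's frame, one edge under the fixed jaw's lip. It can stay put: the movable jaw's lip passes 4 mm over its other edge
- cutters: side cutters lying flat, 145 mm long, 14 mm high; a loose bystander, to be left alone
- driver: screwdriver lying flat, 150 mm long; a loose bystander, to be left alone
- spool: solder spool standing on end, 62 mm diameter, 46 mm high; a loose bystander, to be left alone
- tip_cleaner: round tip-cleaner tin, 64 mm diameter, 43 mm high; a loose bystander, to be left alone
- flux: small amber bottle, 38 mm diameter, 85 mm high; a loose bystander, to be left alone
- parts_tray: small black parts tray, 90 by 70 mm, 26 mm high, beyond the holder's -y end; a loose bystander, to be left alone
- tweezers: steel tweezers lying flat, 120 mm long, beyond the holder's +y end; a loose bystander, to be left alone
There are look-alikes about, which are no part of the job. Of the things like the board, leave any that is blue or red; of the rest the larger one is meant.

How it is judged:
By the outcome, as a careful person would: the job done as asked, in the order asked, and still so for the second after the job is handed in, with the robot touching nothing.
It also fails if it takes over 35 s, if anything falls off the work surface, if the arm or the gripper's body presses on something with over 40 N, if the wrist force passes 120 N, or if a joint passes its speed limit or range.

## Working session

There is one attempt and no reset: what is moved stays moved. The work goes in short steps, Python scripts to look and compute and a tool call to move; the robot and the scene stay as the last step left them, time stands still between calls to the robot, and variables do not carry over. Pictures are saved under pics/ and viewed, about 8 in all and at most 12, crops included, and the job is handed in when it is done.

Besides the shell and the picture viewer there is one more tool, called as name(argument=value, ...), one argument or row to a line, values as JSON. move_arm: Moves the arm, as the interface text tells. Its arguments: {"type":"object","properties":{"fingers":{"type":"array"},"xyz":{"type":"array"},"yaw":{"type":"array"}},"required":["fingers","xyz","yaw"]}

```bash
mkdir -p pics
cat > h.py <<'E'
from station import ctrl
import numpy as np, cv2
def save(n,img,): cv2.imwrite('pics/'+n,cv2.cvtColor(img,cv2.COLOR_RGB2BGR))
def ray(cam,px,z):
    c=ctrl.calibration(cam);K=np.array(c['camera_matrix'])
    if 'extrinsics' in c:T=np.array(c['extrinsics'])
    else:
        s=ctrl.read_state();W=np.eye(4);W[:3,:3]=s['orientation'];W[:3,3]=s['ee_pos'];T=W@np.array(c['T_tool_cam'])
    d=T[:3,:3]@np.linalg.inv(K)@np.array([px[0],px[1],1.]);o=T[:3,3]
    return o+d*(z-o[2])/d[2]
E
python3 - <<'E'
from h import *
s=ctrl.read_state();print(s['time_s'],s['ee_pos'],np.round(s['orientation'],3).tolist(),s['grip_width'])
for c in('top','scene'):
    save(c+'1.png',ctrl.grab_frame(c))
    for t,z in(('button_top',.05),('thumb_rest',.064),('holder',0),('board',.034)):
        for r in ctrl.tip_of(c,t)[:3]: print(c,t,round(r['p'],2),np.round(r['at'],1),np.round(ray(c,r['at'],z),4))
E
```

```text
0.0 [0.23081446 0.52583095 0.24112346] [[0.402, 0.916, -0.001], [0.916, -0.402, -0.002], [-0.002, -0.0, -1.0]] 1.0001562619978377
top button_top 0.53 [392.1 204.1] [ 0.5648 -0.0828  0.05  ]
top button_top 0.48 [266.1 278.6] [0.4236 0.1404 0.05  ]
top thumb_rest 0.73 [357.9 284.7] [ 0.4155 -0.0214  0.064 ]
top thumb_rest 0.56 [385.1 203.6] [ 0.5621 -0.0684  0.064 ]
top holder 0.6 [311.3 211.8] [0.5576 0.0635 0.    ]
top board 0.96 [159.1 287.3] [0.4048 0.3326 0.034 ]
top board 0.91 [278.8 212.6] [0.5472 0.123  0.034 ]
top board 0.77 [490.3 312.5] [ 0.3745 -0.2612  0.034 ]
scene button_top 0.6 [248.6 224.3] [ 0.5665 -0.0858  0.05  ]
scene button_top 0.39 [191.5 220.6] [ 0.6226 -0.1805  0.05  ]
scene button_top 0.21 [313.2 272.6] [0.5839 0.0782 0.05  ]
scene thumb_rest 0.67 [257.6 224.2] [ 0.5639 -0.0644  0.064 ]
scene holder 0.69 [315.2 269.8] [0.5512 0.0592 0.    ]
scene board 0.96 [342.9 281.1] [0.5595 0.127  0.034 ]
scene board 0.83 [480.3 290.1] [0.4321 0.3408 0.034 ]
scene board 0.78 [241.5 141.8] [ 0.3926 -0.2498  0.034 ]
```

View pics/top1.png

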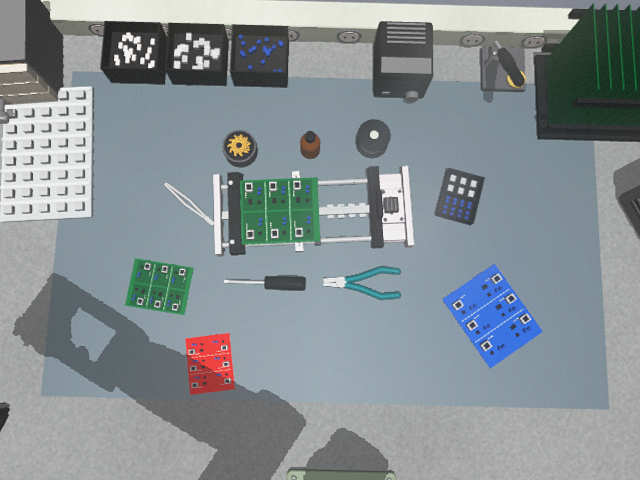

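View pics/scene1.png

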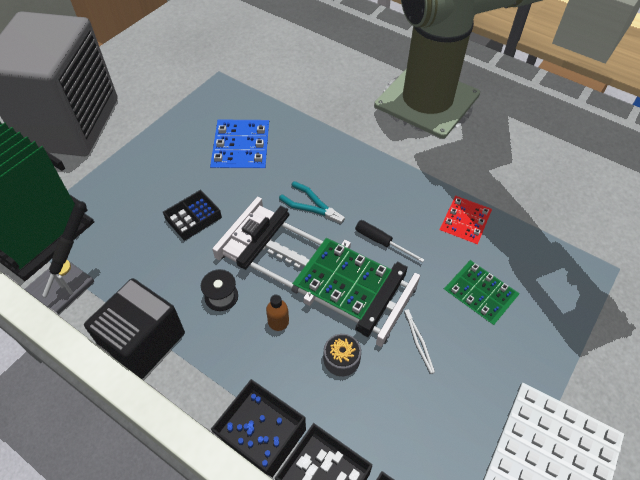

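The boards are red (209,364), blue (492,315), a small green one (160,287), and the larger green one in the holder at (279,212). That last one fits the description. I'll enlarge the holder to confirm it and get the axis.

Run:
```python
from h import *
img=cv2.imread('pics/top1.png')
cv2.imwrite('pics/crop1.png',cv2.resize(img[155:265,205:420],None,fx=3.7,fy=3.7,interpolation=cv2.INTER_CUBIC))
m=[r for r in ctrl.masks_of('top','holder')]
ctrl.grab_frame('top')
for t in('holder','board','jaw','release','thumb_rest'):
    for r in ctrl.masks_of('top',t)[:3]:
        c=max(cv2.findContours(r['region'].astype('uint8'),0,2)[0],key=cv2.contourArea)
        print(t,round(r['p'],2),cv2.minAreaRect(c),np.round(r['extent'],1))
```

```text
holder 0.85 ((362.5, 206.5), (81.0, 101.0), 90.0) [313.5 212.4 200.2  96.7]
board 0.94 ((209.1427001953125, 363.7483215332031), (57.169883728027344, 44.89210510253906), 84.5596694946289) [210.  363.8  48.6  59.5]
board 0.7 ((158.29505920410156, 286.3117370605469), (61.441993713378906, 48.50521469116211), 8.880659103393555) [158.2 288.1  67.3  48.1]
board 0.68 ((491.4463195800781, 315.6375732421875), (83.80743408203125, 64.55547332763672), 55.00798034667969) [492.  316.5  99.3 104. ]
jaw 0.96 ((385.79998779296875, 205.90000915527344), (81.43000030517578, 35.11252975463867), 86.8201675415039) [383.4 205.3  40.9  80.4]
release 0.77 ((390.5304870605469, 205.27438354492188), (17.448184967041016, 14.466531753540039), 83.6598129272461) [389.1 208.1  14.9  19.5]
thumb_rest 0.97 ((385.9412841796875, 206.17930603027344), (81.34477233886719, 36.17472457885742), 88.15238952636719) [387.2 209.2  36.7  78.3]
thumb_rest 0.52 ((361.0, 282.5), (33.0, 76.0), 90.0) [362.8 284.9  79.   30.8]
```

View pics/crop1.png

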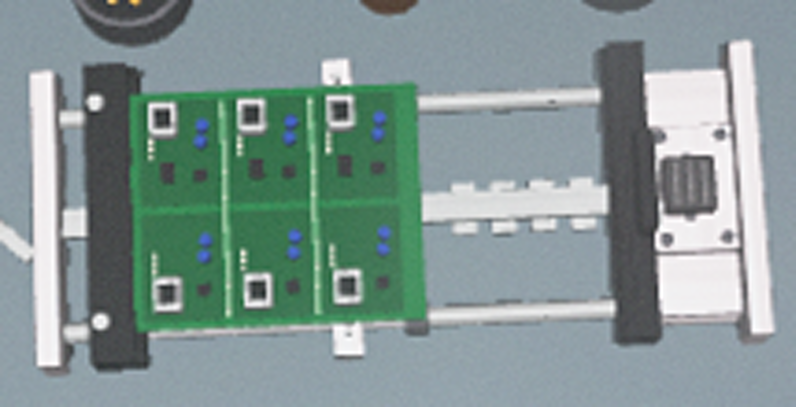

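The large green board in the holder is confirmed. The button is at about (391,205). Next I'll compute the axis and the hover move.

Run:
```python
from h import *
f=lambda u,v:(205+u/3.7,155+v/3.7)
L=ray('top',f(47,219),.038);R=ray('top',f(750,188),.038);b=ray('top',f(688,184),.05)
for n,p in(('L',L),('R',R),('b',b)):print(n,p)
a=(L-R)[:2];print('len',np.linalg.norm(a));y=a/np.linalg.norm(a);print('hy',y)
# rods/board edges
for p,q in(((420,103),(600,96)),((425,319),(612,309)),((135,97),(413,86)),((140,328),(425,318))):
    d=ray('top',f(*p),.034)-ray('top',f(*q),.034);print(np.degrees(np.arctan2(-d[0],d[1])))
print('ang',np.degrees(np.arctan2(-y[0],y[1])))
c=(L+R)[:2]/2;print('centre',c,'button from centre',c-.143*y)
s=ctrl.read_state();Rm=np.array(s['orientation']);t=np.array([*b[:2],.14])
print('shift/400', Rm.T@(t-s['ee_pos'])/.4, 'yaw',s['orientation'][0],)
```

```text
L [0.54042717 0.23399816 0.038     ]
R [ 0.56520724 -0.11308396  0.038     ]
b [ 0.56362212 -0.08071467  0.05      ]
len 0.34796558350425577
hy [-0.07121417  0.99746105]
3.821941120823676
4.574950894311559
3.8695606769857442
3.509687721517527
ang 4.08372792240686
centre [0.55281721 0.0604571 ] button from centre [ 0.56300083 -0.08217983]
shift/400 [-1.05567393  1.37119742  0.25575878] yaw [4.02122008e-01 9.15586091e-01 3.97395229e-05]
```

move_arm(
  fingers=[0, 0, 0, 0, 0, 0, 0, 0, 0, 0, 0],
  xyz=[
    [-0.06, 0.078, 0],
    [-0.12, 0.156, 0],
    [-0.18, 0.234, 0],
    [-0.24, 0.312, 0],
    [-0.3, 0.39, 0],
    [-0.36, 0.468, 0],
    [-0.42, 0.546, 0],
    [-0.48, 0.624, 0],
    [-0.53, 0.69, 0],
    [-0.53, 0.69, 0],
    [-0.53, 0.69, 0],
  ],
  yaw=[0, 0, 0, 0, 0, 0, 0, 0, 0, 0, 0],
)

```text
time_s: 1.77
ee_pos: [0.3995, 0.2201, 0.2425]
orientation: [[0.406, 0.914, 0.0], [0.914, -0.406, 0.0], [0.001, 0.0, -1.0]]
ft_force: [-0.3, 0.0, 0.1]
grip_width: -0.008
```

Run:
```python
from h import *
s=ctrl.read_state();R=np.array(s['orientation']);print(s['time_s'],s['ee_pos'],R.round(4).tolist(),s['grip_width'],s['ft_force'])
print(R.T@(np.array([.5633,-.0815,.14])-s['ee_pos'])/.4,'yaw',(np.degrees(np.arctan2(R[1,0],R[0,0]))-4.0)/360)
```

```text
1.7667 [0.39947673 0.22009177 0.24249291] [[0.406, 0.9139, 0.0003], [0.9139, -0.406, 0.0005], [0.0005, 0.0001, -1.0]] -0.007707879182058256 [-0.27034751  0.00500913  0.10959384]
[-0.5229253   0.68036747  0.2559826 ] yaw 0.17235648454880761
```

move_arm(
  fingers=[0, 0, 0, 0, 0, 0, 0, 0, 0, 0, 0, 0, 0],
  xyz=[
    [-0.06, 0.078, 0],
    [-0.12, 0.156, 0],
    [-0.18, 0.234, 0.02],
    [-0.24, 0.312, 0.05],
    [-0.3, 0.39, 0.08],
    [-0.36, 0.468, 0.12],
    [-0.42, 0.546, 0.16],
    [-0.48, 0.624, 0.2],
    [-0.523, 0.68, 0.24],
    [-0.523, 0.68, 0.256],
    [-0.523, 0.68, 0.256],
    [-0.523, 0.68, 0.256],
    [-0.523, 0.68, 0.256],
  ],
  yaw=[0.0, 0.019, 0.038, 0.057, 0.076, 0.095, 0.114, 0.133, 0.152, 0.1724, 0.1724, 0.1724, 0.1724],
)

```text
time_s: 2.85
ee_pos: [0.5638, -0.0778, 0.1404]
orientation: [[0.997, 0.079, 0.0], [0.079, -0.997, 0.0], [0.001, -0.0, -1.0]]
ft_force: [0.1, 0.2, 0.5]
grip_width: -0.001
```

Run:
```python
from h import *
s=ctrl.read_state();R=np.array(s['orientation']);print(s['time_s'],s['ee_pos'],R.round(4).tolist(),s['ft_force'])
save('w1.png',ctrl.grab_frame('wrist'))
for t,z in(('button_top',.05),('thumb_rest',.064)):
    for r in ctrl.tip_of('wrist',t)[:2]: print(t,round(r['p'],2),np.round(r['at'],1),np.round(ray('wrist',r['at'],z),4))
for r in ctrl.masks_of('wrist','release')[:1]: print(r['extent'])
```

```text
2.85 [ 0.5637888  -0.07781195  0.14038984] [[0.9969, 0.0785, 0.0005], [0.0785, -0.9969, 0.0003], [0.0005, -0.0003, -1.0]] [0.11123591 0.20114122 0.51903421]
button_top 0.67 [326.2 256.4] [ 0.5666 -0.0785  0.05  ]
button_top 0.36 [329.1  12.3] [0.5575 0.0521 0.05  ]
thumb_rest 0.91 [325.7 238.7] [ 0.5649 -0.0636  0.064 ]
[325.6, 259.6, 49.8, 41.3]
```

View pics/w1.png

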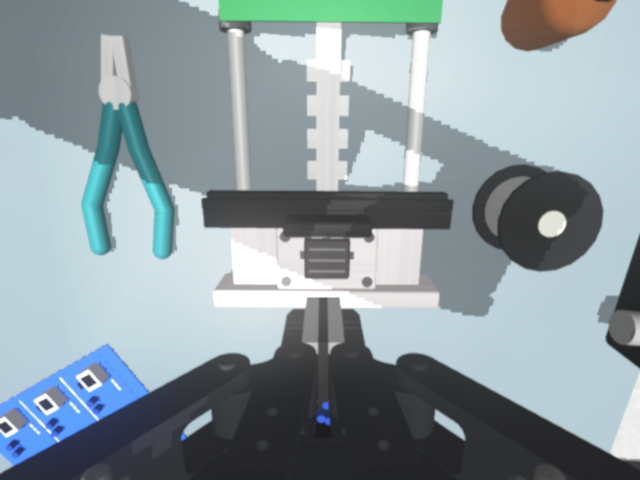

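Wrist view: the button is at (327,257), with the thumb rest just above it in the image and the tool square to the holder. I'm already within 1–2 mm, so I'll descend to just above the button and feel for contact.

move_arm(
  fingers=[0, 0, 0, 0, 0, 0, 0, 0, 0],
  xyz=[
    [0.003, 0, 0.06],
    [0.003, 0, 0.11],
    [0.003, 0, 0.15],
    [0.003, 0, 0.17],
    [0.003, 0, 0.18],
    [0.003, 0, 0.185],
    [0.003, 0, 0.19],
    [0.003, 0, 0.195],
    [0.003, 0, 0.195],
  ],
  yaw=[0, 0, 0, 0, 0, 0, 0, 0, 0],
)

```text
time_s: 3.8
ee_pos: [0.5653, -0.0796, 0.0625]
orientation: [[0.997, 0.074, 0.001], [0.074, -0.997, -0.0], [0.001, 0.0, -1.0]]
ft_force: [-0.1, -0.2, -1.1]
grip_width: 0.0
```

move_arm(
  fingers=[0, 0, 0, 0],
  xyz=[
    [0, 0, 0.005],
    [0, 0, 0.01],
    [0, 0, 0.014],
    [0, 0, 0.014],
  ],
  yaw=[0, 0, 0, 0],
)

```text
time_s: 4.13
ee_pos: [0.5657, -0.0797, 0.0569]
orientation: [[0.997, 0.074, 0.002], [0.074, -0.997, -0.001], [0.002, 0.001, -1.0]]
ft_force: [0.2, 0.3, 3.8]
grip_width: -0.0
```

move_arm(
  fingers=[0, 0, 0, 0],
  xyz=[
    [0, 0, 0.005],
    [0, 0, 0.009],
    [0, 0, 0.011],
    [0, 0, 0.011],
  ],
  yaw=[0, 0, 0, 0],
)

```text
time_s: 4.47
ee_pos: [0.5657, -0.0797, 0.053]
orientation: [[0.997, 0.074, 0.002], [0.074, -0.997, -0.001], [0.002, 0.001, -1.0]]
ft_force: [0.2, -0.7, 7.9]
grip_width: 0.003
```

move_arm(
  fingers=[0, 0, 0, 0, 0, 0, 0, 0, 0, 0, 0, 0],
  xyz=[
    [0, -0.008, 0],
    [0, -0.018, 0],
    [0, -0.03, 0],
    [0, -0.045, 0],
    [0, -0.06, 0],
    [0, -0.075, 0],
    [0, -0.09, 0],
    [0, -0.105, 0],
    [0, -0.12, 0],
    [0, -0.135, 0],
    [0, -0.15, 0],
    [0, -0.15, 0],
  ],
  yaw=[0, 0, 0, 0, 0, 0, 0, 0, 0, 0, 0, 0],
)

```text
time_s: 5.47
ee_pos: [0.5613, -0.0193, 0.053]
orientation: [[0.997, 0.074, 0.002], [0.074, -0.997, -0.001], [0.002, 0.001, -1.0]]
ft_force: [-0.3, 0.8, 7.5]
grip_width: 0.001
```

Run:
```python
from h import *
s=ctrl.read_state();print(s['ee_pos'],s['ft_force'])
save('w2.png',ctrl.grab_frame('wrist'))
```

```text
[ 0.56134245 -0.01928433  0.0530392 ] [-0.26078637  0.81058749  7.4730474 ]
```

View pics/w2.png

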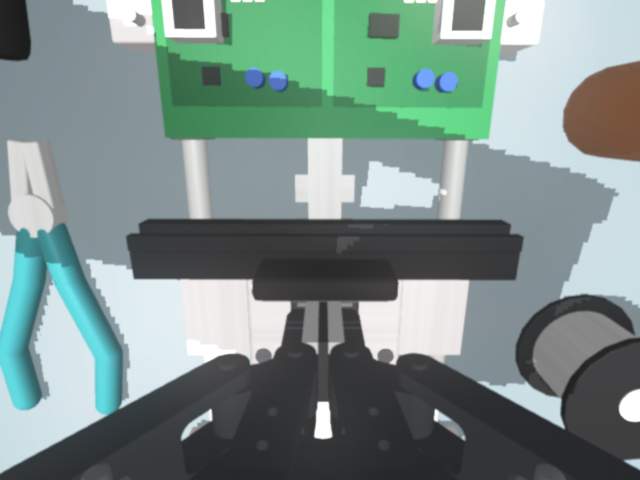

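The jaw is following the fingers: its bar is now at image row ~255 and level, with the board edge at row 138 and still some gap. I'll continue to the stop.

move_arm(
  fingers=[0, 0, 0, 0, 0, 0, 0, 0, 0, 0, 0, 0],
  xyz=[
    [0, -0.01, 0],
    [0, -0.022, 0],
    [0, -0.035, 0],
    [0, -0.048, 0],
    [0, -0.061, 0],
    [0, -0.073, 0],
    [0, -0.083, 0],
    [0, -0.09, 0],
    [0, -0.095, 0],
    [0, -0.1, 0],
    [0, -0.105, 0],
    [0, -0.105, 0],
  ],
  yaw=[0, 0, 0, 0, 0, 0, 0, 0, 0, 0, 0, 0],
)

```text
time_s: 6.52
ee_pos: [0.5585, 0.0211, 0.0531]
orientation: [[0.997, 0.074, 0.003], [0.074, -0.997, -0.003], [0.002, 0.003, -1.0]]
ft_force: [-0.5, -2.7, 7.5]
grip_width: 0.001
```

move_arm(
  fingers=[0, 0, 0, 0, 0],
  xyz=[
    [0, -0.005, 0],
    [0, -0.01, 0],
    [0, -0.015, 0],
    [0, -0.018, 0],
    [0, -0.018, 0],
  ],
  yaw=[0, 0, 0, 0, 0],
)

```text
time_s: 6.93
ee_pos: [0.5584, 0.0259, 0.0531]
orientation: [[0.997, 0.075, 0.003], [0.075, -0.997, -0.007], [0.003, 0.007, -1.0]]
ft_force: [-0.3, -9.8, 5.7]
grip_width: 0.001
```

Run:
```python
from h import *
s=ctrl.read_state();print(s['ee_pos'],s['ft_force'])
save('w3.png',ctrl.grab_frame('wrist'))
```

```text
[0.55839407 0.02592303 0.05308318] [-0.29423071 -9.75987833  5.68208962]
```

View pics/w3.png

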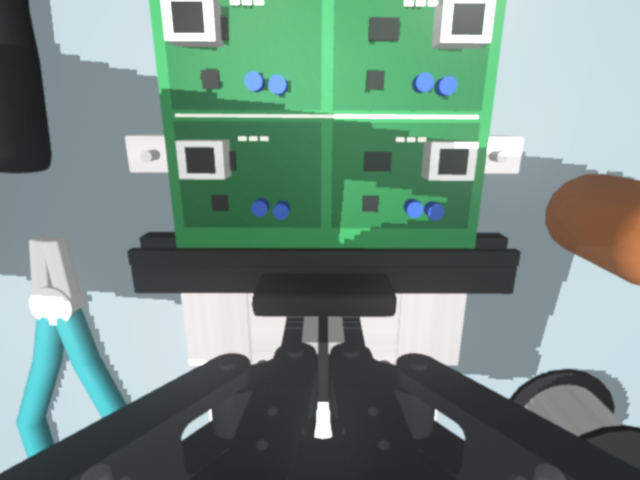

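The y reaction rose to 9.8 N, well over the ~2 N drag, and the fingers have stopped against the thumb rest. I'll push 2 mm more to confirm the stop, then raise straight up with the push kept on.

move_arm(
  fingers=[0, 0, 0],
  xyz=[
    [0, -0.003, 0],
    [0, -0.005, 0],
    [0, -0.005, 0],
  ],
  yaw=[0, 0, 0],
)

```text
time_s: 7.23
ee_pos: [0.5584, 0.026, 0.0531]
orientation: [[0.997, 0.075, 0.003], [0.075, -0.997, -0.01], [0.003, 0.01, -1.0]]
ft_force: [-0.1, -16.0, 5.7]
grip_width: 0.002
```

move_arm(
  fingers=[0, 0, 0, 0, 0, 0],
  xyz=[
    [0, 0, -0.005],
    [0, 0, -0.01],
    [0, 0, -0.015],
    [0, 0, -0.02],
    [0, 0, -0.025],
    [0, 0, -0.028],
  ],
  yaw=[0, 0, 0, 0, 0, 0],
)

```text
time_s: 7.73
ee_pos: [0.5565, 0.026, 0.0612]
orientation: [[0.997, 0.075, -0.0], [0.075, -0.997, -0.009], [-0.001, 0.009, -1.0]]
ft_force: [4.1, -14.3, -11.3]
grip_width: -0.001
```

move_arm(
  fingers=[0, 0, 0, 0, 0, 0, 0, 0, 0],
  xyz=[
    [0, 0.002, -0.005],
    [0, 0.008, -0.008],
    [0, 0.014, -0.012],
    [0, 0.018, -0.02],
    [0, 0.018, -0.06],
    [0, 0.018, -0.11],
    [0, 0.018, -0.16],
    [0, 0.018, -0.2],
    [0, 0.018, -0.2],
  ],
  yaw=[0, 0, 0, 0, 0, 0, 0, 0, 0],
)

```text
time_s: 8.48
ee_pos: [0.56, 0.0246, 0.1473]
orientation: [[0.997, 0.074, 0.008], [0.074, -0.997, -0.0], [0.008, 0.001, -1.0]]
ft_force: [0.7, -0.3, -0.0]
grip_width: 0.001
```

Run:
```python
from h import *
s=ctrl.read_state();print(s['time_s'],s['ee_pos'],s['ft_force'])
w=ctrl.grab_frame('wrist');r=ctrl.tip_of('wrist','button_top')[:1]
for q in r:
    p=ray('wrist',q['at'],.05);p2=ray('wrist',q['at'],.042);print(q['p'],q['at'],p,p2)
t=ctrl.grab_frame('top');sc=ctrl.grab_frame('scene')
for c in('top','scene'):
    for t_ in('button_top','board','cutters','driver','spool','tip_cleaner','flux','parts_tray','tweezers'):
        for q in ctrl.tip_of(c,t_)[:3 if t_=='board' else 1]: print(c,t_,np.round(q['at'],1),np.round(ray(c,q['at'],{'button_top':.05,'board':.034}.get(t_,0)),3))
big=lambda i,a,b,c,d:cv2.resize(i[a:b,c:d],(400,300),interpolation=cv2.INTER_CUBIC)
save('f.png',np.vstack([np.hstack([cv2.resize(w,(400,300)),big(t,130,310,180,420)]),np.hstack([big(sc,170,380,180,460),cv2.resize(sc,(400,300))])]))
```

```text
8.4833 [0.55999837 0.02458586 0.14733212] [ 0.66013923 -0.28611111 -0.01959   ]
0.75 [324.3, 257.2] [0.55885956 0.02280359 0.05      ] [0.55912142 0.02007011 0.042     ]
top board [156.4 287.6] [0.404 0.337 0.034]
top board [491.4 312.1] [ 0.375 -0.263  0.034]
top board [278.2 209.7] [0.553 0.124 0.034]
top spool [266.3 281.9] [0.423 0.144 0.   ]
top tip_cleaner [242.6 147. ] [0.682 0.199 0.   ]
top parts_tray [455.  196.3] [ 0.595 -0.21   0.   ]
top tweezers [186.9 200.5] [0.573 0.3   0.   ]
scene button_top [296.1 246. ] [0.555 0.018 0.05 ]
scene board [343.7 279.3] [0.555 0.126 0.034]
scene board [241.3 138.7] [ 0.386 -0.256  0.034]
scene board [466.4 219.4] [0.301 0.247 0.034]
scene cutters [316.5 209.2] [ 0.429 -0.024  0.   ]
scene driver [386.4 243.6] [0.42  0.139 0.   ]
scene spool [224.6 295.5] [ 0.694 -0.045  0.   ]
scene tip_cleaner [345.2 360.6] [0.672 0.209 0.   ]
scene flux [280.1 320.5] [0.676 0.07  0.   ]
scene parts_tray [191.3 219. ] [ 0.597 -0.217  0.   ]
scene tweezers [420.4 345.8] [0.573 0.302 0.   ]
```

View pics/f.png

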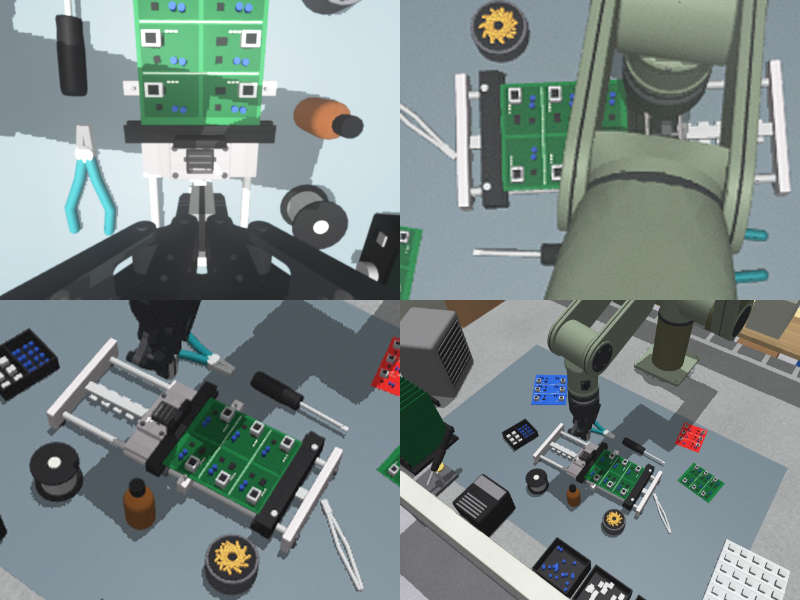

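The jaw bar now covers the board's edge (wrist panel row ~130), the bystanders look unmoved, and the arm is free. To check that the button is up, I'll compare enlarged before and after crops.

Run:
```python
from h import *
w=ctrl.grab_frame('wrist');save('w4.png',w)
s=ctrl.grab_frame('scene')
g=lambda i,a,b,c,d:cv2.resize(i[a:b,c:d],(400,300),interpolation=cv2.INTER_CUBIC)
rd=lambda n:cv2.imread('pics/'+n)[:,:,::-1]
save('cmp.png',np.vstack([np.hstack([g(rd('w1.png'),200,305,257,397),g(w,200,305,257,397)]),np.hstack([g(rd('scene1.png'),195,255,210,290),g(s,215,275,257,337)])]))
```

```text
(no output)
```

View pics/cmp.png

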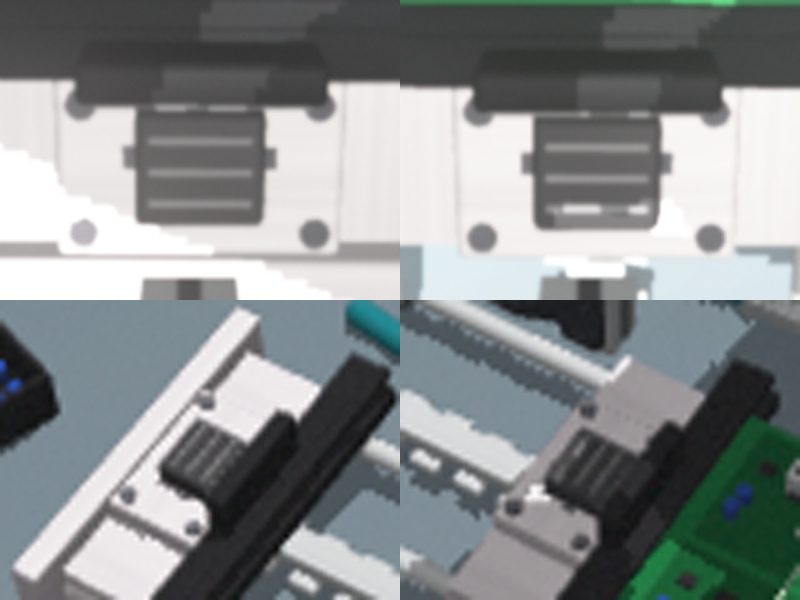

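Before and after, the button stands equally proud: same size relative to the screws, and its side faces show in the scene view. It is up and locked. I'll raise clear and hand in.

move_arm(
  fingers=[0, 0, 0, 0, 0, 0],
  xyz=[
    [0, 0, -0.05],
    [0, 0, -0.1],
    [0, 0, -0.15],
    [0, 0, -0.18],
    [0, 0, -0.18],
    [0, 0, -0.18],
  ],
  yaw=[0, 0, 0, 0, 0, 0],
)

```text
time_s: 10.18
ee_pos: [0.5575, 0.0242, 0.2155]
orientation: [[0.997, 0.074, 0.001], [0.074, -0.997, -0.0], [0.001, 0.0, -1.0]]
ft_force: [0.6, 0.0, -1.1]
grip_width: -0.001
```

Run:
```python
from h import *
s=ctrl.read_state();print(s['time_s'],s['ee_pos'],s['ft_force'],np.abs(s['joint_vel']).max());print(ctrl.hand_in())
```

```text
10.1833 [0.5574744  0.02422877 0.21552229] [ 6.31915941e-01  9.71041121e-05 -1.09815790e+00] 0.035909189352411434
the job is handed in; nothing more can be done
None
```

The jaw is closed over the board's edge and appears locked there; I handed the job in at about 10.2 s. With the fingers shut, I pressed the button about 8 mm (7.9 N) and held it down while pushing the jaw to its end stop. Then I let the button up with the push still on and raised the arm clear.

- **End stop:** at the stop the push reaction rose from 10 to 16 N with no further movement. The wrist camera put the button about 101.6 mm from where it started, against a nominal 100 mm, which is within the camera's error.
- **Button up:** enlarged before and after pictures show the button standing as high as it did at the start. I judged the lock by eye and did not test it by pulling the jaw back.
- **Board and bench:** the jaw's lip is over the board's edge. The board's position agrees with the first reading to within the detectors' scatter, and nothing else on the bench looked moved. The detectors misread some objects in the top view, where the arm was in the way. I checked the bystanders by eye, without comparing positions from before and after.
- **Forces:** the highest wrist force I read was about 19 N. While rising, the fingertips rubbed on the thumb rest with about 11 N.

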